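Clamp the engine cover with the swing strap and cam lever

ROBOT

A 6-joint arm with a two-finger parallel gripper is mounted at the origin on the work surface. World frame = base frame: x ahead of the robot, y to its left, z up, the work surface at z = 0. Lengths are in mm, angles in rad, forces in N, time in s.
With the tool pointing down it reaches from about 350 to 775 mm from the base axis. Payload 7.3 kg.
Tool frame: the origin (TCP) lies midway between the tips of the shut fingers; the grasp point (between the pads) lies 19 mm behind it; z points along the fingers, y is the direction in which the jaws open and shut (so a half turn about z gives the same grasp; the last joint's range is limited). The gripper opens to 92 mm and grips with 3 to 60 N. Pads are 19 mm wide; open, the fingers measure 130 mm over their backs; the gripper's body (75 mm by 190 mm) begins 47 mm behind the grasp point.
Start: joints at [-1.287, 0.342, 1.524, -0, 1.275, -0.146], TCP at [218.786, -477.261, 226.741] pointing down, gripper open.
Joint ranges: [-2.53, 2.53], [-0.77, 2.02], [0.04, 2.7], [-1, 4.14], [0.28, 2.66], [-3.11, 3.11]. Speed limits (rad/s): [2.57, 2.57, 3.14, 3.14, 3.14, 3.14].

INTERFACE

Orientations are given as [roll, pitch, yaw] about the fixed x, y, z axes, in that order (R = Rz(yaw) Ry(pitch) Rx(roll)).
In Python, from plant import readout, optics, job gives the robot as it stands.
- The arm moves only by the tool drive_tool, never from a script. Its argument "series" is a list of rows, each a list of 4 numbers: the shift along the world's x, y, z in mm, then the turn about the world's z in degrees. A call has 1 to 12 rows; each row shifts and turns the commanded pose from where the row before left it; what a row does not reach is not made up. A row lasts 1/10 s, in which the tool goes at most 50 mm and 8.59 degrees, less where a joint would pass 70% of its speed; a pose out of reach is approached as far as the arm can. A call with a gripper value outside its range is refused whole. "hand" is the closure, from 0 (fully open) to 1 (shut), set as the call begins (left out, the last holds). The fingers move at their own pace and stop on an object; the grip force is fixed at half the most. Time passes only in rows, so rows that do not move let the fingers close. It gives the time, the measured TCP pose, the force and the opening at its end, in the units of the state.
- readout.get_obs(): the state, without advancing time (a new reading comes with each control period).
- optics.capture(name): name is "side" or "top" or "wrist"; returns a dict with "image" (420x560x3 uint8, blue, green, red), "depth" (420x560 float32, mm along the optical axis (not along the pixel's ray), 0 where there is no reading), "vfov" (degrees; the focal length in pixels is half the picture's height over the tangent of half this angle, whatever the lens; pixels are square), "cx", "cy" (the principal point, pixels), "eye" and "rotation" of the camera in the world. Camera axes: x right, y down, z forward; pixel columns grow to the right and rows downward; lengths in mm; the calibration is good to about 2 mm. A picture is of the moment at which its call begins.
- job.close_job(): hands the job in, once; it reports no verdict.
The state is a dict: "time": time; "joint_positions": joint angles; "dq": joint speeds; "tau": joint torques, N m; "tool_pos": TCP position; "tcp_rot": TCP orientation; "contact_force": force on the tool from outside, world axes, zero at the start; "moment": the same for the moment, N m; "grip_width": finger opening in mm.
Only numpy, scipy, OpenCV 4.12 (cv2) and the standard library are available. Lean on these libraries where they do the work, as an engineer would, in place of code of your own. Each camera call takes 0.05 s, during which the arm holds its last target.

TASK

Clamp the engine cover in the blue fixture without gripping anything: with the outside of a finger, swing the clamp strap over the cover until it rests against its stop, and only then push the red-ended cam lever all the way down with the fingertips so that the pad presses on the cover. Leave the cover in its seat, do not pick up, knock over or push aside the other things, and finish with the robot clear of everything.

Things in the scene. Friction and masses are not known exactly. Their poses are not given: they have to be found in the camera images.
- fixture: blue clamping fixture fixed to the table: base plate 130 mm (x) by 220 mm (y, from -50 to +170 mm), 15 mm thick, with a 30 mm post, a brass stop pin and four short dowels around the cover. Origin: on the table under the post's axis. Fully over, the strap points along the fixture's +y and the lever along -y; z is up
- strap_pivot (a point): the strap's vertical swing axis, at the height of the strap's top face (78 mm above the table); axes as the fixture's. The lever turns about a level axis across the strap that crosses this axis 95 mm above the table
- strap (a joint): swing angle of the clamp strap about the vertical post, rad. 0: fully over the cover, against the brass stop pin; grows as the strap swings away, anticlockwise seen from above, to 1.75. It must be pushed clockwise, seen from above, to 0. It stays where it is left (dry friction 0.12 N m)
- strap_side (a point): point on the middle of the strap's top face, 85 mm from the swing axis; y points to the free end, z up. The strap is an aluminium bar 28 mm wide (sides 14 mm along +x and -x; push the -x side), underside 62 and top 78 mm above the table, free end 136 mm from the axis; a 12 mm spindle stands up through it 115 mm from the axis, to 98 mm above the table
- lever (a joint): angle of the steel cam lever with the red paddle, rad. 0: fully raised, 54 degrees above level; grows as it is pushed down, to 0.95 at its end stop: level, clamp locked. It stays where left (dry friction 0.28 N m: 3 to 6 N at the paddle). It rides on the strap and points away from the strap's free end. Going down it lowers the pad by up to 6.5 mm
- paddle (a point): centre of the top face of the red paddle at the lever's end, 34 by 34 mm, 12 mm thick; 90 mm out from the lever's axis and 6 mm above the lever's middle line. Fully down it is 101 mm above the table, fully raised about 171 mm. Axes: at joint 0 as the strap's (x across it, y to its free end, z up); they turn with the lever about x
- pad: black rubber clamp pad under the strap's free end, 22 mm across, 6 mm thick, hanging on the spindle; origin at the centre of its underside, 53 mm above the table when the lever is fully raised; sprung, it meets the cover after 4 mm of travel
- cover: round cast aluminium engine cover, 100 mm across, 34 mm high with a 34 mm boss in the middle, standing loose on the fixture's plate between four dowels with 1.5 mm of play; origin at the centre of its underside, 15 mm above the table. Its top lies 49 mm above the table
- bearing: a steel ball-bearing ring, 52 mm across, 15 mm high, lying flat; bystander, loose; origin at its underside
- socket: a dark steel wrench socket, 30 mm across, 38 mm high, standing; bystander, loose; origin at its underside
- tin: a small round yellow-banded tin, 56 mm across, 36 mm high, standing; bystander, loose; origin at its underside
- screwdriver: a yellow-handled screwdriver 200 mm long lying on the table; bystander, loose; origin at its underside
- oil: a grey oil bottle, 72 mm across, 190 mm high, standing; bystander, loose; origin at its underside
- spray: a red-banded spray can, 58 mm across, 170 mm high, standing; bystander, loose; origin at its underside
- wrench: an open-ended wrench 190 mm long lying on the table; bystander, loose; origin at its underside
Mind the look-alikes: they are no part of the job. What is shaped like the cover but black or brown is not meant.

How it is judged:
By the outcome, as a careful person would: the job done as asked, in the order asked, and still so for the second after the job is handed in, with the robot touching nothing.
It also fails if it takes over 51 s, if anything falls off the work surface, if the arm or the gripper's body presses on something with over 40 N, if the wrist force passes 120 N, or if a joint passes its speed limit or range.

## Working session

There is one attempt and no reset: what is moved stays moved. The work goes in short steps, Python scripts to look and compute and a tool call to move; the robot and the scene stay as the last step left them, time stands still between calls to the robot, and variables do not carry over. Pictures are saved under pics/ and viewed, and the job is handed in when it is done.

Besides the shell and the picture viewer there is one more tool, called after "Emit:" as name(argument=value, ...), one argument or row to a line, values as JSON. drive_tool: Moves the arm, as the interface text tells. Its arguments: {"type":"object","properties":{"series":{"type":"array"},"hand":{"type":"number"}},"required":["series"]}

```bash
ls; mkdir -p pics
cat > h.py <<'E'
import numpy as np, cv2
from plant import readout, optics, job
def cap(n,tag):
    c=optics.capture(n); cv2.imwrite(f'pics/{tag}.png',c['image']); np.save(f'pics/{tag}.npy',c,allow_pickle=True); return c
def load(tag): return np.load(f'pics/{tag}.npy',allow_pickle=True).item()
def cloud(c):
    d=c['depth']; H,W=d.shape; f=H/2/np.tan(np.radians(c['vfov'])/2)
    v,u=np.mgrid[:H,:W]
    P=np.stack([(u-c['cx'])/f*d,(v-c['cy'])/f*d,d],-1)
    P=P@np.array(c['rotation']).T+np.array(c['eye']); P[d<=0]=np.nan
    return P
E
python3 - <<'E'
from h import *
for n in ['top','side']:
    c=cap(n,n+'1'); print(n,c['eye'],c['vfov'],c['cx'],c['cy'],np.round(c['rotation'],3).tolist())
print(readout.get_obs())
E
```

```text
pics
top [ 338.48307129   13.64325105 1659.90577395] 47.81507445302748 283.01684941954653 212.9226789995799 [-3.026, -0.016, -1.563]
side [ 104.03358719  829.48812435 1081.63152636] 47.72713095066174 277.56881266192727 209.11959877083697 [-2.358, 0.004, -2.696]
{'time': 0.1, 'joint_positions': array([-1.28702171e+00,  3.42651491e-01,  1.52489627e+00, -2.46387354e-05,
        1.27541944e+00, -1.46053750e-01]), 'dq': array([ 0.00028903, -0.00062729, -0.00223185,  0.00061609,  0.00178397,
       -0.00030252]), 'tau': array([ 1.25245693e-03, -4.32006383e+01, -2.44694960e+01,  7.19551393e-02,
        5.26176696e-02, -6.50677021e-05]), 'tool_pos': array([ 218.66140481, -476.90201498,  226.12407996]), 'tcp_rot': array([-3.14022931e+00, -1.76734040e-04,  4.29835435e-01]), 'contact_force': array([0.72835229, 0.18825573, 0.24469897]), 'moment': array([ 0.05118708, -0.01564676, -0.00327972]), 'grip_width': 91.85239649930114}
```

```bash
python3 - <<'E'
s=open('h.py').read()
s=s.replace("P=P@np.array(c['rotation']).T","P=P@RR.from_euler('xyz',c['rotation']).as_matrix().T").replace("import numpy as np, cv2","import numpy as np, cv2\nfrom scipy.spatial.transform import Rotation as RR")
open('h.py','w').write(s)
E
python3 - <<'E'
from h import *
for t in ['top1','side1']:
    P=cloud(load(t)); 
    for uv in [(100,100),(280,210),(450,300),(280,380)]: print(t,uv,np.round(P[uv[1],uv[0]]))
E
```

```text
top1 (100, 100) [938. 653.  -5.]
top1 (280, 210) [538.  -1.  37.]
top1 (450, 300) [ 253. -481.  309.]
top1 (280, 380) [ 32.  -2. 310.]
side1 (100, 100) [1215. -138.  234.]
side1 (280, 210) [ 547. -106.   40.]
side1 (450, 300) [ 14.  61. 112.]
side1 (280, 380) [321. 372.   1.]
```

View pics/top1.png

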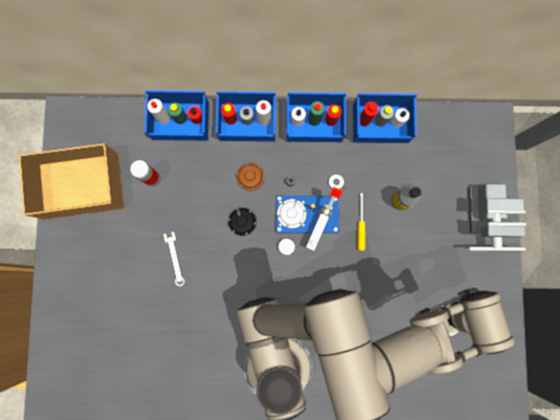

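View pics/side1.png

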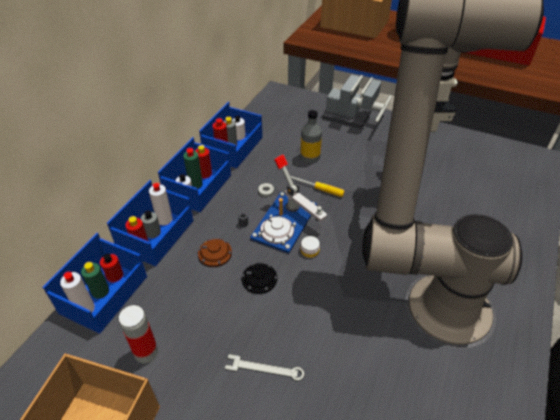

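Run:
```python
from h import *
c=load('top1'); im=c['image'][150:270,220:380]; cv2.imwrite('pics/z1.png',cv2.resize(im,None,fx=5,fy=5,interpolation=cv2.INTER_CUBIC))
P=cloud(c); I=c['image'].astype(int)
b,g,r=I[...,0],I[...,1],I[...,2]
roi=np.zeros(b.shape,bool); roi[170:260,265:350]=1
m=roi&(b>110)&(b-r>70)&(np.abs(P[...,2]-15)<12); print('blue',m.sum())
pts=P[m][:,:2].astype(np.float32); print(cv2.minAreaRect(pts), np.median(P[m][:,2]))
m=roi&(r>150)&(g<60)&(b<80)&(P[...,2]>90); print('red',m.sum(),np.nanmean(P[m],0),np.nanmin(P[m],0),np.nanmax(P[m],0))
z=P[...,2]
m=roi&(np.abs(z-78)<7); print('strap',m.sum(),np.median(z[m])); q=P[m][:,:2].astype(np.float32); print(cv2.minAreaRect(q),cv2.fitLine(q,cv2.DIST_HUBER,0,.01,.01).ravel())
```

```text
blue 1106
((528.3239135742188, -96.51506805419922), (127.07371520996094, 218.9579315185547), 0.4469596743583679) 15.016069711915293
red 69 [ 579.17922873 -177.15801224  170.59199548] [ 566.48380366 -192.48983672  156.11045597] [ 591.38152812 -162.76977842  185.22077747]
strap 301 78.02613054996004
((483.9642028808594, -116.99415588378906), (66.81433868408203, 157.86679077148438), 69.02397155761719) [ 9.3433541e-01 -3.5639501e-01  4.7027313e+02 -1.2921349e+02]
```

View pics/z1.png

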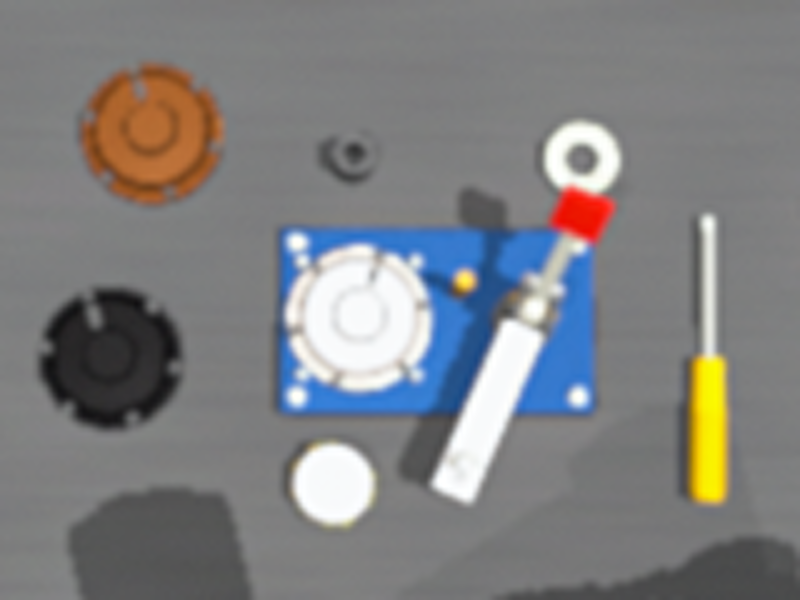

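Run:
```python
from h import *
for t in ['top1','side1']:
    c=load(t);P=cloud(c); z=P[...,2]
    post=np.array([528.3,-156.5]); rel=P[...,:2]-post; r=np.hypot(rel[...,0],rel[...,1])
    m=(np.abs(z-78)<5)&(r>35)&(r<150)&(rel[...,0]<0)
    q=P[m][:,:2].astype(np.float32); l=cv2.fitLine(q,cv2.DIST_L2,0,.01,.01).ravel(); print(t,m.sum(),cv2.minAreaRect(q),l, 'z',np.median(z[m]))
    d=l[:2] if l[0]<0 else -l[:2]; print('q',np.arctan2(-d[0],d[1]),'offset of line from post',np.cross(l[2:]-post,d), 'rmax',r[m].max())
    for name,lo,hi,cx,cy,R in [('cover',30,55,528,-41,58)]:
        mm=(z>lo)&(z<hi)&(np.hypot(P[...,0]-cx,P[...,1]-cy)<R); print(name,mm.sum(),np.median(P[mm],0),cv2.minEnclosingCircle(P[mm][:,:2].astype(np.float32)),np.percentile(z[mm],[5,50,95]))
    # bystanders in front region
    mm=(z>10)&(P[...,0]>330)&(P[...,0]<750)&(P[...,1]>-450)&(P[...,1]<250)
    n,lab,st,ce=cv2.connectedComponentsWithStats(mm.astype(np.uint8))
    for i in range(1,n):
        if st[i,4]>15:
            k=P[lab==i]; print('  obj',np.round((k.min(0)+k.max(0))/2),np.round(k.max(0)-k.min(0)),st[i,4])
```

```text
top1 201 ((451.97515869140625, -122.31580352783203), (27.838571548461914, 101.48099517822266), 66.7060317993164) [ 9.2730004e-01 -3.7431893e-01  4.5398425e+02 -1.2315245e+02] z 78.02613054996004
q 1.1871341 offset of line from post 3.105393051573099 rmax 134.47325019615147
cover 496 [527.55864522 -41.97695295  39.492248  ] ((528.3404541015625, -42.317970275878906), 56.46111297607422) [31.41861899 39.492248   50.33343407]
  obj [663. 104.  29.] [98. 96. 37.] 569
  obj [ 537. -105.   98.] [269. 237. 177.] 2552
  obj [644. -40.  27.] [29. 33. 33.] 56
  obj [ 581. -420.  104.] [ 69.  56. 186.] 539
  obj [ 568. -287.   19.] [72.  7. 17.] 37
  obj [501. 131.  26.] [99. 98. 31.] 601
  obj [ 466. -285.   25.] [119.  26.  28.] 225
  obj [415. -24.  33.] [55. 52. 35.] 213
side1 231 ((450.1085510253906, -119.68014526367188), (32.22677230834961, 108.02714538574219), 65.0207290649414) [ 9.0674603e-01 -4.2167723e-01  4.5149338e+02 -1.1898821e+02] z 78.34450783921022
q 1.1355021 offset of line from post 1.6260604302706483 rmax 141.22821709782482
cover 527 [521.60877135 -30.28093891  40.360884  ] ((525.1773071289062, -39.559574127197266), 56.794498443603516) [30.72233047 40.360884   50.36612133]
  obj [ 579. -416.  102.] [ 72.  63. 185.] 854
  obj [ 498. -140.   97.] [199. 315. 174.] 2982
  obj [ 642. -196.   16.] [48. 58. 11.] 123
  obj [641. -34.  27.] [31. 31. 33.] 112
  obj [411. -22.  27.] [56. 57. 34.] 321
  obj [659. 109.  26.] [ 99. 100.  32.] 700
  obj [499. 133.  25.] [ 99. 100.  29.] 804<stdin>:7: DeprecationWarning: Arrays of 2-dimensional vectors are deprecated. Use arrays of 3-dimensional vectors instead. (deprecated in NumPy 2.0)
```

Emit:
drive_tool(
  hand=1,
  series=[
    [12,19,0,8],
    [12,19,0,8],
    [12,20,0,8],
    [12,20,0,8],
    [12,20,0,8],
    [12,20,0,8],
    [12,20,0,8],
    [12,20,0,8],
    [12,20,0,8],
    [12,20,0,8],
    [12,20,0,8],
    [12,20,0,8],
  ],
)

```text
time: 1.3
tool_pos: [363.0, -238.3, 226.5]
tcp_rot: [-3.142, -0.001, 2.111]
contact_force: [0.1, 0.1, 0.2]
grip_width: 1.9
```

Emit:
drive_tool(
  series=[
    [10,15,0,8],
    [10,15,0,8],
    [10,15,0,8],
    [10,15,0,8],
    [10,15,0,5],
    [4,3,0,0],
    [0,0,0,0],
  ],
)

```text
time: 2.0
tool_pos: [416.9, -161.0, 226.5]
tcp_rot: [-3.142, -0.0, 2.75]
contact_force: [-0.1, -0.3, -0.2]
grip_width: 0.4
```

Run:
```python
from h import *
c=cap('wrist','w1');c2=cap('side','s2')
P=cloud(c); z=P[...,2]
post=np.array([528,-154.5]); rel=P[...,:2]-post; r=np.hypot(rel[...,0],rel[...,1])
m=(np.abs(z-78)<4)&(r>30)&(r<150)&(rel[...,0]<0)
q=P[m][:,:2].astype(np.float32); print(m.sum(),cv2.minAreaRect(q) if m.sum()>9 else '')
cv2.imwrite('pics/s2z.png',cv2.resize(c2['image'][130:290,200:400],None,fx=4,fy=4,interpolation=cv2.INTER_CUBIC)[:600])
```

```text
1751 ((438.1729736328125, -116.04767608642578), (28.224653244018555, 75.11131286621094), 66.45594787597656)
```

View pics/w1.png

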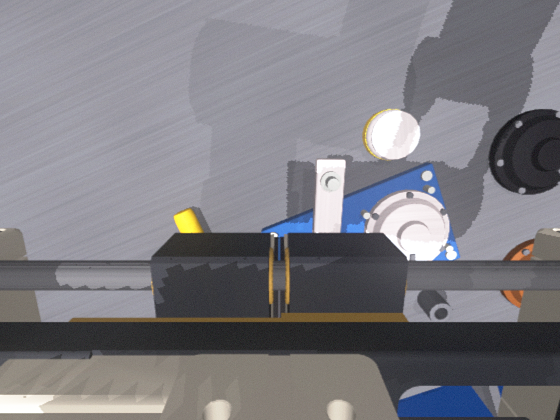

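View pics/s2z.png

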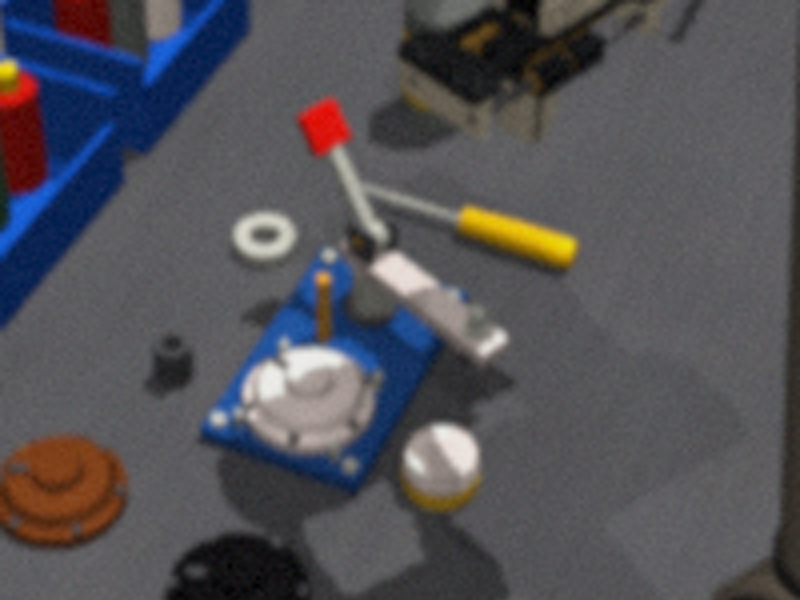

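Emit:
drive_tool(
  series=[
    [0,0,-25,0],
    [0,0,-25,0],
    [0,0,-25,0],
    [0,0,-25,0],
    [0,0,-25,0],
    [0,0,-20,0],
    [0,0,-15,0],
    [0,0,-6,0],
    [0,0,0,0],
  ],
)

```text
time: 3.0
tool_pos: [416.2, -161.6, 60.3]
tcp_rot: [3.141, -0.001, 2.75]
contact_force: [-0.0, -0.4, -0.3]
grip_width: 0.5
```

Run:
```python
import numpy as np
# arc: TCP at radius R, lateral offset -33-ish; from q0
post=np.array([528,-154.5]);R=100
def tcp(q,off): 
    return post+R*np.array([-np.sin(q),np.cos(q)])-off*np.array([np.cos(q),np.sin(q)])
p=np.array([417,-161.]);
for q in np.radians([66.5,66.5,60,54,48,42,36,30,24,18,12,6,3,0]):
    t=tcp(q,33); print(round(np.degrees(q)),t.round(1),(t-p).round(1));p=t
```

```text
66 [ 423.1 -144.9] [ 6.1 16.1]
66 [ 423.1 -144.9] [0. 0.]
60 [ 424.9 -133.1] [ 1.8 11.8]
54 [ 427.7 -122.4] [ 2.8 10.7]
48 [ 431.6 -112.1] [ 3.9 10.3]
42 [ 436.6 -102.3] [5.  9.8]
36 [442.5 -93. ] [6.  9.3]
30 [449.4 -84.4] [6.9 8.6]
24 [457.2 -76.6] [7.8 7.8]
18 [465.7 -69.6] [8.5 7. ]
12 [474.9 -63.5] [9.2 6. ]
6 [484.7 -58.5] [9.8 5. ]
3 [489.8 -56.4] [5.1 2.1]
0 [495.  -54.5] [5.2 1.9]
```

Emit:
drive_tool(
  series=[
    [3,8,0,0],
    [3,8,0,0],
    [1,6,0,-3],
    [1,6,0,-3],
    [1.5,5.3,0,-3],
    [1.5,5.3,0,-3],
    [2,5.2,0,-3],
    [2,5.2,0,-3],
    [2.5,5,0,-3],
    [2.5,5,0,-3],
  ],
)

```text
time: 4.0
tool_pos: [437.5, -101.8, 61.6]
tcp_rot: [3.141, 0.002, 2.331]
contact_force: [-0.2, -1.7, -0.2]
grip_width: 0.3
```

Emit:
drive_tool(
  series=[
    [3,4.6,0,-3],
    [3,4.6,0,-3],
    [3.5,4.3,0,-3],
    [3.5,4.3,0,-3],
    [4,4,0,-3],
    [4,4,0,-3],
    [4.2,3.5,0,-3],
    [4.2,3.5,0,-3],
    [4.6,3,0,-3],
    [4.6,3,0,-3],
    [0,0,0,0],
  ],
)

```text
time: 5.1
tool_pos: [476.1, -62.6, 61.4]
tcp_rot: [3.14, 0.001, 1.809]
contact_force: [-0.1, 0.2, 0.1]
grip_width: 0.5
```

Run:
```python
from h import *
c2=cap('side','s3');c=cap('top','t3')
a=cv2.resize(c2['image'][130:290,200:400],None,fx=4,fy=4,interpolation=cv2.INTER_CUBIC)[:600]; cv2.imwrite('pics/s3z.png',a)
```

```text
(no output)
```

View pics/s3z.png

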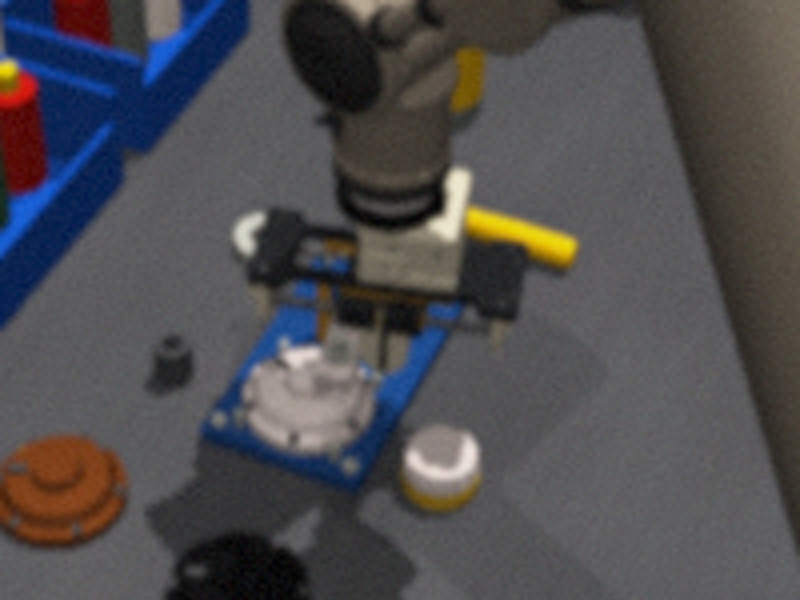

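Emit:
drive_tool(
  series=[
    [4.9,2.5,0,-3],
    [4.9,2.5,0,-3],
    [3.5,1.5,0,-3],
    [2,0.5,0,-2],
    [2,0.5,0,-1.5],
    [0,0,0,0],
  ],
)

```text
time: 5.8
tool_pos: [492.6, -55.8, 60.8]
tcp_rot: [-3.142, -0.0, 1.591]
contact_force: [-1.2, 0.4, 0.7]
grip_width: 0.6
```

Emit:
drive_tool(
  series=[
    [1,0,0,0],
    [1,0,0,0],
    [0,0,0,0],
  ],
)

```text
time: 6.1
tool_pos: [494.7, -56.0, 60.7]
tcp_rot: [3.142, -0.0, 1.591]
contact_force: [-0.6, 0.5, 0.3]
grip_width: 0.5
```

Emit:
drive_tool(
  series=[
    [1,0,0,0],
    [0,0,0,0],
  ],
)

```text
time: 6.3
tool_pos: [495.8, -56.0, 60.7]
tcp_rot: [3.141, 0.0, 1.59]
contact_force: [-1.2, 0.3, -0.1]
grip_width: 0.5
```

Emit:
drive_tool(
  series=[
    [1,0,0,0],
    [0.5,0,0,0],
    [0,0,0,0],
  ],
)

```text
time: 6.6
tool_pos: [496.9, -55.9, 60.7]
tcp_rot: [-3.141, -0.0, 1.591]
contact_force: [-3.4, 2.2, 0.4]
grip_width: -0.0
```

Emit:
drive_tool(
  series=[
    [1,0,0,0],
    [0,0,0,0],
  ],
)

```text
time: 6.8
tool_pos: [496.9, -55.9, 60.6]
tcp_rot: [-3.139, -0.0, 1.591]
contact_force: [-5.5, 0.8, 4.3]
grip_width: 0.2
```

Emit:
drive_tool(
  series=[
    [1,0,0,0],
    [0,0,0,0],
  ],
)

```text
time: 7.0
tool_pos: [497.0, -55.8, 60.6]
tcp_rot: [-3.137, -0.001, 1.591]
contact_force: [-9.2, -0.2, 6.8]
grip_width: 0.3
```

Emit:
drive_tool(
  series=[
    [-6,0,0,0],
    [-12,0,0,0],
    [-15,0,0,0],
    [-5,0,25,0],
    [0,0,40,0],
    [0,0,50,0],
    [0,0,50,0],
    [0,0,20,0],
    [0,0,0,0],
  ],
)

```text
time: 7.9
tool_pos: [463.3, -56.6, 249.4]
tcp_rot: [3.133, 0.003, 1.59]
contact_force: [0.5, -0.2, -1.0]
grip_width: 0.1
```

Run:
```python
from h import *
c2=cap('side','s4');c=cap('top','t4')
a=cv2.resize(c2['image'][130:280,200:400],None,fx=4,fy=4,interpolation=cv2.INTER_CUBIC); cv2.imwrite('pics/s4z.png',a)
a=cv2.resize(c['image'][150:270,220:380],None,fx=5,fy=5,interpolation=cv2.INTER_CUBIC); cv2.imwrite('pics/t4z.png',a)
for C,P in [(c,cloud(c)),(c2,cloud(c2))]:
    I=C['image'].astype(int); z=P[...,2]
    m=(I[...,2]>130)&(I[...,1]<60)&(I[...,0]<80)&(np.hypot(P[...,0]-528,P[...,1]+190)<80)&(z>90)
    if m.sum(): print('red',m.sum(),P[m].mean(0),P[m].min(0),P[m].max(0))
    m=(np.abs(z-78)<3.5)&(np.abs(P[...,0]-528)<40)&(P[...,1]>-125)&(P[...,1]<10)
    if m.sum()>5: print('strap',m.sum(),cv2.minAreaRect(P[m][:,:2].astype(np.float32)))
```

```text
red 78 [ 528.49656836 -210.47116663  170.7039804 ] [ 514.0654771  -221.3399121   155.08613808] [ 544.44783247 -200.56560556  188.45252205]
strap 210 ((526.55615234375, -70.67539978027344), (40.94927215576172, 109.92912292480469), 9.489989280700684)
```

View pics/s4z.png

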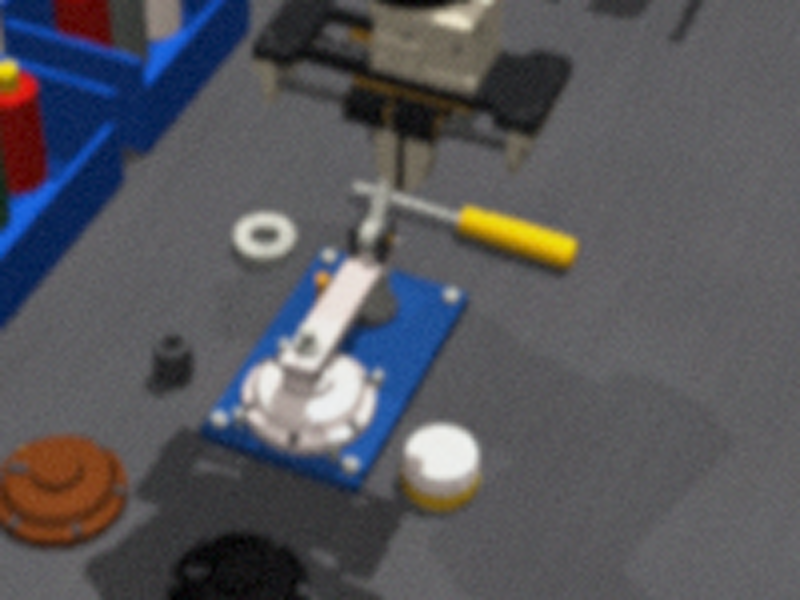

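View pics/t4z.png

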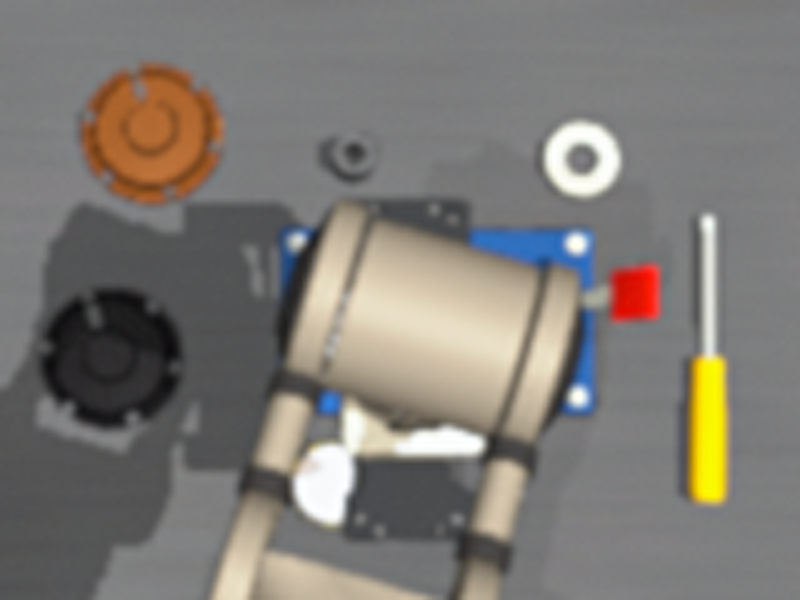

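Run:
```python
from h import *
c=load('t4');P=cloud(c);I=c['image'].astype(int);z=P[...,2]
m=(I[...,2]>90)&(I[...,2]-I[...,1]>50)&(I[...,2]-I[...,0]>50)&(np.hypot(P[...,0]-528,P[...,1]+190)<80)&(z>90)
v,u=np.where(m)
for uu in np.unique(u): 
    k=m[:,uu]; print(uu,k.sum(),P[k,uu].mean(0).round(1))
```

```text
342 3 [ 531.9 -198.9  152.9]
343 10 [ 529.5 -201.3  159.2]
344 11 [ 530.7 -204.   162.5]
345 11 [ 530.2 -206.6  166.5]
346 11 [ 529.8 -209.3  170. ]
347 11 [ 529.5 -212.1  172.4]
348 11 [ 528.9 -214.5  177.7]
349 11 [ 528.6 -217.3  180. ]
350 10 [ 530.4 -220.7  178.5]
351 10 [ 530.5 -223.9  178.3]
```

Emit:
drive_tool(
  series=[
    [13,-25,0,-1],
    [13,-25,0,0],
    [13,-26,0,0],
    [13,-26,0,0],
    [13.5,-26,0,0],
    [0,0,-25,0],
    [0,0,-25,0],
    [0,0,-15,0],
    [0,0,-10,0],
    [0,0,0,0],
  ],
)

```text
time: 9.0
tool_pos: [525.6, -183.4, 168.1]
tcp_rot: [-3.137, -0.002, 1.573]
contact_force: [0.2, -0.3, 0.5]
grip_width: 0.3
```

Emit:
drive_tool(
  series=[
    [0,-4,0,0],
    [0,-4,0,0],
    [0,0,0,0],
  ],
)

```text
time: 9.3
tool_pos: [527.1, -192.8, 171.6]
tcp_rot: [3.14, 0.001, 1.573]
contact_force: [-0.1, -0.5, 0.5]
grip_width: 0.9
```

Emit:
drive_tool(
  series=[
    [1,-3,0,0],
    [0,-3,0,0],
    [0,0,0,0],
  ],
)

```text
time: 9.6
tool_pos: [527.8, -198.0, 170.9]
tcp_rot: [3.141, -0.0, 1.573]
contact_force: [0.8, 0.3, 0.2]
grip_width: 0.4
```

Emit:
drive_tool(
  series=[
    [0,-3,0,0],
    [0,0,0,0],
  ],
)

```text
time: 9.8
tool_pos: [527.6, -200.9, 170.7]
tcp_rot: [-3.142, -0.0, 1.573]
contact_force: [0.1, 2.1, 0.5]
grip_width: 0.4
```

Run:
```python
from h import *
c2=cap('side','s5');c=cap('top','t5')
a=cv2.resize(c2['image'][80:230,200:400],None,fx=4,fy=4,interpolation=cv2.INTER_CUBIC); cv2.imwrite('pics/s5z.png',a)
a=cv2.resize(c['image'][150:270,220:380],None,fx=5,fy=5,interpolation=cv2.INTER_CUBIC); cv2.imwrite('pics/t5z.png',a)
print(readout.get_obs()['contact_force'])
```

```text
[-0.03885696  2.44671686  0.11046885]
```

View pics/s5z.png

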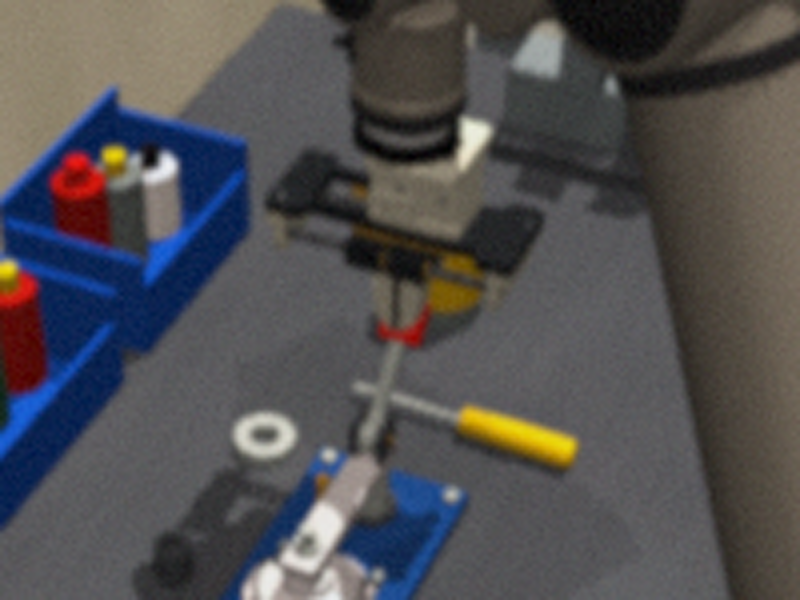

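View pics/t5z.png

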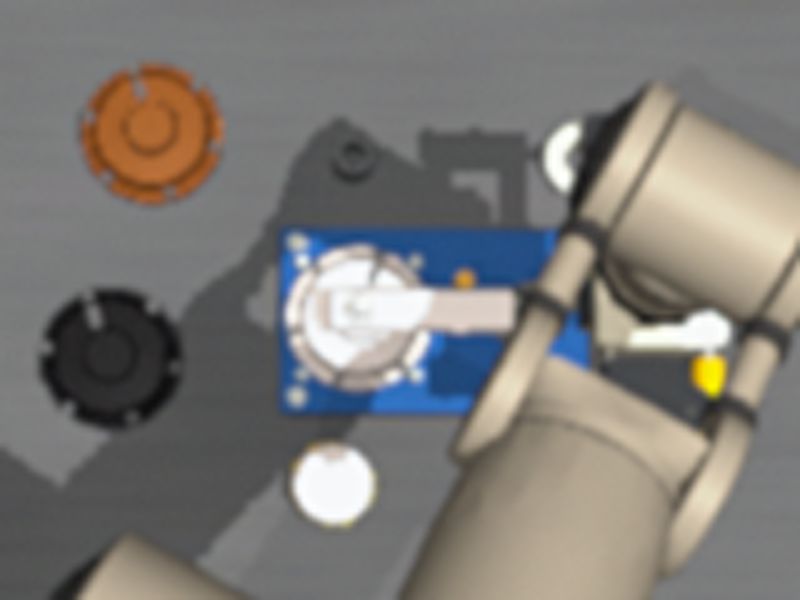

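Run:
```python
import numpy as np
p=None
for i,d in enumerate(np.r_[54.4:0:-4,0]):
    a=np.radians(d); s=90
    q=np.array([-s*np.cos(a)+6*np.sin(a)+9.5,95+s*np.sin(a)+6*np.cos(a)])
    print(round(d,1),q.round(1),None if p is None else (q-p).round(1)); p=q
```

```text
54.4 [-38.  171.7] None
50.4 [-43.2 168.2] [-5.2 -3.5]
46.4 [-48.2 164.3] [-5.  -3.9]
42.4 [-52.9 160.1] [-4.7 -4.2]
38.4 [-57.3 155.6] [-4.4 -4.5]
34.4 [-61.4 150.8] [-4.1 -4.8]
30.4 [-65.1 145.7] [-3.7 -5.1]
26.4 [-68.4 140.4] [-3.4 -5.3]
22.4 [-71.4 134.8] [-3.  -5.5]
18.4 [-74.  129.1] [-2.6 -5.7]
14.4 [-76.2 123.2] [-2.2 -5.9]
10.4 [-77.9 117.1] [-1.8 -6. ]
6.4 [-79.3 111. ] [-1.3 -6.2]
2.4 [-80.2 104.8] [-0.9 -6.2]
0.0 [-80.5 101. ] [-0.3 -3.8]
```

Emit:
drive_tool(
  series=[
    [0,-5.2,-3.5,0],
    [0,-5,-3.9,0],
    [0,-4.7,-4.2,0],
    [0,-4.4,-4.5,0],
    [0,-4.1,-4.8,0],
    [0,0,0,0],
  ],
)

```text
time: 10.5
tool_pos: [527.5, -225.2, 149.0]
tcp_rot: [-3.141, 0.0, 1.572]
contact_force: [-0.4, 0.2, -0.6]
grip_width: 0.2
```

Run:
```python
from h import *
c2=cap('side','s6')
a=cv2.resize(c2['image'][80:230,200:400],None,fx=4,fy=4,interpolation=cv2.INTER_CUBIC); cv2.imwrite('pics/s6z.png',a)
```

```text
(no output)
```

View pics/s6z.png

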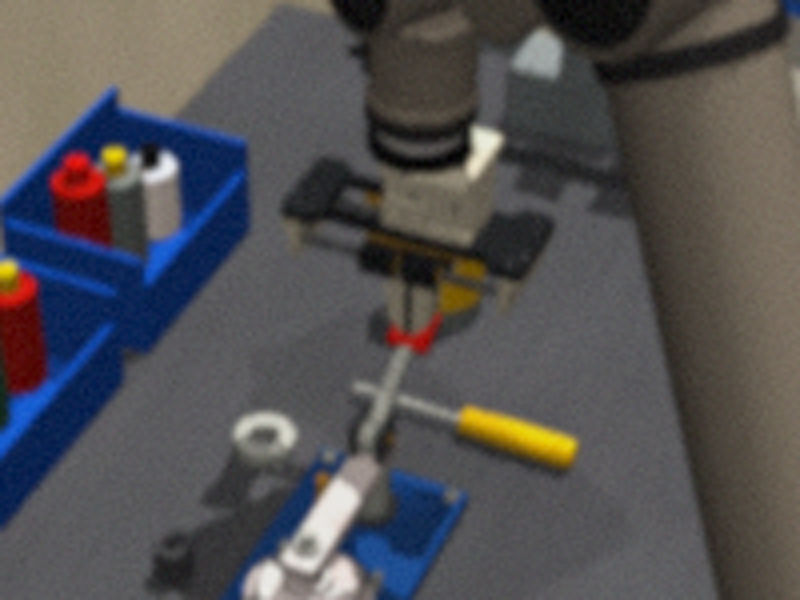

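Emit:
drive_tool(
  series=[
    [0,-3.7,-5.1,0],
    [0,-3.4,-5.3,0],
    [0,-3,-5.5,0],
    [0,-2.6,-5.7,0],
    [0,-2.2,-5.9,0],
    [0,0,0,0],
  ],
)

```text
time: 11.15
tool_pos: [527.5, -239.7, 121.4]
tcp_rot: [-3.141, 0.0, 1.573]
contact_force: [0.3, 0.6, -0.6]
grip_width: 0.7
```

Emit:
drive_tool(
  series=[
    [0,-1.5,-5,0],
    [0,-1,-4,0],
    [0,-0.7,-4,0],
    [0,0,-2,0],
    [0,0,0,0],
  ],
)

```text
time: 11.65
tool_pos: [527.7, -242.7, 107.1]
tcp_rot: [-3.142, 0.0, 1.573]
contact_force: [0.4, -0.5, 0.0]
grip_width: 0.5
```

Emit:
drive_tool(
  series=[
    [0,0,-2,0],
    [0,0,-2,0],
  ],
)

```text
time: 11.85
tool_pos: [527.8, -243.0, 103.5]
tcp_rot: [3.141, 0.001, 1.573]
contact_force: [-1.5, -1.5, 3.2]
grip_width: 0.6
```

Emit:
drive_tool(
  series=[
    [0,0,-1.5,0],
    [0,0,-1,0],
  ],
)

```text
time: 12.05
tool_pos: [527.9, -242.9, 101.1]
tcp_rot: [3.141, 0.001, 1.573]
contact_force: [-2.1, -0.8, 10.3]
grip_width: 0.4
```

Emit:
drive_tool(
  series=[
    [0,0,-1,0],
    [0,0,-1,0],
  ],
)

```text
time: 12.25
tool_pos: [528.0, -242.9, 100.8]
tcp_rot: [3.14, 0.001, 1.573]
contact_force: [-6.1, 0.7, 20.5]
grip_width: 0.0
```

Emit:
drive_tool(
  series=[
    [0,0,-0.5,0],
    [0,0,0,0],
  ],
)

```text
time: 12.45
tool_pos: [528.0, -242.9, 100.8]
tcp_rot: [3.14, 0.002, 1.573]
contact_force: [-5.8, -0.0, 18.9]
grip_width: 0.1
```

Emit:
drive_tool(
  series=[
    [0,0,4,0],
    [0,0,15,0],
    [0,0,30,0],
    [0,0,45,0],
    [0,0,45,0],
    [0,0,30,0],
    [-25,-20,0,0],
    [-45,-20,0,0],
    [-45,-20,0,0],
    [-45,-20,0,0],
    [-25,-20,0,0],
    [0,0,0,0],
  ],
)

```text
time: 13.65
tool_pos: [340.1, -343.9, 267.1]
tcp_rot: [-3.141, -0.0, 1.569]
contact_force: [1.6, 0.6, 0.1]
grip_width: 0.4
```

Run:
```python
from h import *
c2=cap('side','s7');c=cap('top','t7')
a=cv2.resize(c2['image'][130:280,200:400],None,fx=4,fy=4,interpolation=cv2.INTER_CUBIC); cv2.imwrite('pics/s7z.png',a)
a=cv2.resize(c['image'][150:270,220:380],None,fx=5,fy=5,interpolation=cv2.INTER_CUBIC); cv2.imwrite('pics/t7z.png',a)
print(readout.get_obs()['contact_force'],readout.get_obs()['tool_pos'])
for C in (c,c2):
    P=cloud(C);I=C['image'].astype(int);z=P[...,2]
    m=(I[...,2]>90)&(I[...,2]-I[...,1]>50)&(I[...,2]-I[...,0]>50)&(np.hypot(P[...,0]-528,P[...,1]+240)<50)&(z>60)
    if m.sum(): print('red',m.sum(),np.median(P[m],0),np.percentile(P[m],[5,95],axis=0))
    m=(np.abs(z-78)<4)&(np.abs(P[...,0]-528)<40)&(P[...,1]>-135)&(P[...,1]<10)
    print('strap',m.sum(),cv2.minAreaRect(P[m][:,:2].astype(np.float32)) if m.sum()>5 else '')
```

```text
[-0.31473375  0.0181197   0.26607812] [ 342.57322485 -342.37573479  267.06889776]
red 108 [ 530.41349979 -246.00885342  100.92138756] [[ 515.48329335 -262.85899501   94.04839365]
 [ 545.53558161 -229.93296287  106.67892322]]
strap 219 ((534.800048828125, -77.65057373046875), (37.67074203491211, 114.27252960205078), 1.087768793106079)
red 84 [ 527.58698992 -242.77814928  101.14300381] [[ 512.05900246 -258.96935013   97.3099498 ]
 [ 543.06384856 -228.85832829  105.68873155]]
strap 239 ((531.2218627929688, -75.44329833984375), (38.766845703125, 118.31844329833984), 2.606318950653076)
```

View pics/s7z.png

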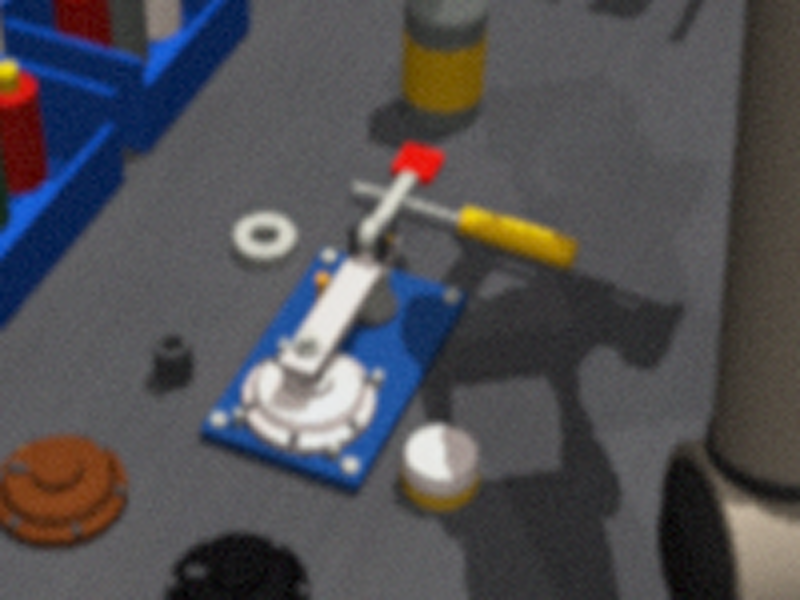

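View pics/t7z.png

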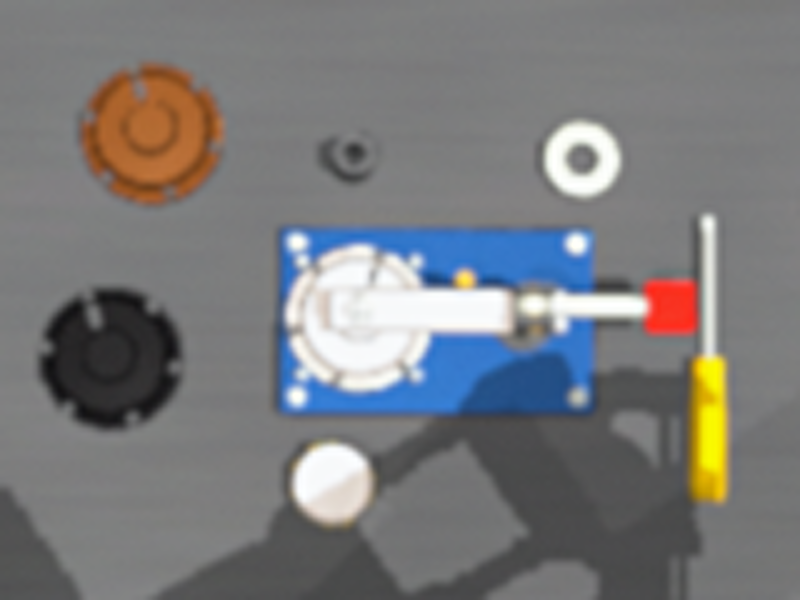

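Run:
```python
from h import *
A=cv2.cvtColor(load('s4')['image'],cv2.COLOR_BGR2GRAY).astype(np.float32);B=cv2.cvtColor(load('s7')['image'],cv2.COLOR_BGR2GRAY).astype(np.float32)
def sh(n,x0,y0,x1,y1):
    W=np.eye(2,3,dtype=np.float32)
    try:
        cc,W=cv2.findTransformECC(A[y0:y1,x0:x1],B[y0:y1,x0:x1],W,cv2.MOTION_TRANSLATION,(3,200,1e-6),None,3); print(n,cc.round(3),W[:,2].round(3))
    except Exception as e: print(n,e)
sh('strap end',266,208,290,228); sh('strap mid',276,194,294,212); sh('cover rim',255,215,275,245); sh('brown',196,235,236,270); sh('bearing',255,178,278,200); sh('socket',236,210,252,230)
c=load('t7');P=cloud(c);z=P[...,2]
# top: strap edges per column (81mm-high top)
g=cv2.cvtColor(c['image'],cv2.COLOR_BGR2GRAY).astype(float)
cen=[]
for u in range(300,324):
    k=(np.abs(z[:,u]-78)<6)&(np.abs(P[:,u,0]-528)<25)
    if k.sum()>3: cen.append((P[k,u,1].mean(),P[k,u,0].mean(),k.sum()))
cen=np.array(cen);print(cen.round(1)[::4]); s=np.polyfit(cen[:,0],cen[:,1],1);print('strap dx/dy deg',np.degrees(s[0]))
```

```text
strap end 'float' object has no attribute 'round'
strap mid 'float' object has no attribute 'round'
cover rim 'float' object has no attribute 'round'
brown 'float' object has no attribute 'round'
bearing 'float' object has no attribute 'round'
socket 'float' object has no attribute 'round'
[[ -67.8  530.8    8. ]
 [ -81.3  530.2    9. ]
 [ -94.8  530.3    9. ]
 [-108.3  533.9   11. ]
 [-121.7  530.5    9. ]
 [-135.3  531.6    8. ]]
strap dx/dy deg -0.536026438491582
```

Run:
```python
from h import *
A=cv2.cvtColor(load('s4')['image'],cv2.COLOR_BGR2GRAY).astype(np.float32);B=cv2.cvtColor(load('s7')['image'],cv2.COLOR_BGR2GRAY).astype(np.float32)
def sh(n,x0,y0,x1,y1):
    W=np.eye(2,3,dtype=np.float32)
    try:
        cc,W=cv2.findTransformECC(A[y0:y1,x0:x1],B[y0:y1,x0:x1],W,cv2.MOTION_TRANSLATION,(3,200,1e-6),None,3); print(n,round(cc,3),W[:,2].round(3))
    except Exception as e: print(n,e)
sh('strap end',266,208,290,228); sh('strap mid',276,194,294,212); sh('cover rim',255,215,275,245); sh('brown',196,235,236,270); sh('bearing',255,178,278,200); sh('socket',236,210,252,230)
```

```text
strap end 0.978 [-0.068  0.17 ]
strap mid 0.998 [-0.041  0.028]
cover rim 0.972 [0.029 0.386]
brown 0.819 [-0.045  0.013]
bearing 0.994 [0.099 0.043]
socket 0.998 [0.033 0.023]
```

Run:
```python
from h import *
o=readout.get_obs();print(o['time'],o['contact_force'],abs(o['dq']).max())
print(job.close_job())
```

```text
13.75 [-0.31473375  0.0181197   0.26607812] 0.03461559171959034
the job is handed in; nothing more can be done
None
```

The cover is clamped, and I handed the job in at 13.75 s, well inside the 51 s limit. The gripper stayed shut throughout, so nothing was gripped.

- **Strap:** I swung it from about 67° out with the outside of a finger until it met the stop. There the force rose to 9 N and the finger stopped moving.
- **Lever:** I then pushed it down along its arc with the fingertips. It stopped at a tip height of 100.8 mm with about 20 N of push. I lifted off and moved the arm clear.

**Last checks:**
- **Paddle height:** both cameras put it at about 101 mm, which is the fully-down height.
- **Strap position:** it moved by less than about 0.2 px between the pictures before and after the lever push. A line fit from the top view gave −0.5°, within measurement noise.
- **Other things:** the cover looks seated between its dowels. The bearing and socket shifted by 0.1 px or less between those two pictures. The other things near the fixture looked unmoved by eye. The spray can and wrench, which are farther off, were outside the last close-ups I viewed.
- **Robot:** it stood clear at 267 mm height with about zero contact force.

**What disagreed or was not checked:**
- The first camera estimate of the paddle's position was about 7 mm off what the fixture geometry gave, so I found the contact by force instead.
- The cover-rim patch shifted by about 0.4 px in the pictures. I put this down to changed shadows and the lowered pad, but did not check it further.
- I did not look directly at the contact between pad and cover. I judged it from the lever reaching its stop.

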